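Walk a jammed fixture gate open with light taps on alternate ends

TASK

The sliding steel gate of the bushing fixture has jammed over the bushing. Pick up the wooden block and use its end as a mallet: tap the two domed noses of the gate lightly and in turn, away from you along the rails, never hard and never with the bare gripper, changing ends as soon as the gate binds, until both ends of the gate have come at least 12 mm from the closed position. Then lay the block down flat on the table, clear of the fixture, and leave the other things alone.

Things in the scene. Friction and masses are not known exactly. Their poses are not given: they have to be found in the camera images.
- block_center (a point): centre of the wooden knocking block, a plain pine block 45 x 110 x 38 mm (x, y, z), 0.11 kg, lying flat; its long direction is its own y axis, and its end faces (45 wide, 38 high) are 55 mm from the centre. Grasp it across the 45 mm width, near its middle.
- fixture: steel bushing fixture fixed to the table. Origin on the table under the middle of the gate's cross bar when fully closed; x along the rails, the way the gate opens (roughly away from the robot), y left, z up. A tray 106 mm wide (y), x = -26 to +100 mm, 14 mm high at the sides, with rails at y = -50 and +50 mm, 30 mm high, from x = 19 mm on. A steel plate with a flush 10 mm brass bushing lies in it under the gate.
- gate: the jammed steel gate: a cross bar 194 mm long (y), 22 mm wide (x), z = 16 to 40 mm, ends standing 44 mm out over the table on either side of the tray; a tongue lies between the rails. Origin at table level under the middle of the bar. It slides along the fixture's x and also turns a little about z; it may start up to 0.1 rad crooked. More than 16 N from the block dents it, which is not allowed.
- left_nose (a point): tip of the domed steel nose (22 mm diameter) at the gate's left end (fixture +y), facing the robot, 28 mm above the table, 85 mm left of the gate's middle; at x = -30 mm in the fixture's frame when closed and square. Must end above x = -18 mm. Pushed here, this end swings forward about the gate's other side at some 2 to 9 N, then binds: the force climbs about 2.3 N per mm.
- right_nose (a point): the same at the gate's right end (fixture -y); must also end above x = -18 mm. Stop a tap at about 12 N and go to the other nose. The swing from one side to the other is some 3 to 6 mm at the nose, and each tap takes the gate's middle 1 to 2 mm further. It may already be bound one way at the start, which cannot be seen.
- knock_block: the same wooden block; origin at the centre of its underside, axes as above
- contactor: bystander: black contactor with two copper studs, 58 x 50 x 70 mm, standing behind the fixture; origin at its underside
- relay: bystander: grey cube relay, 27 x 27 x 33 mm, to the left; origin at its underside
- key_switch: bystander: key switch standing upright, 32 x 32 x 75 mm, to the right; origin at its underside
- gate_slide (a joint): travel of the gate's middle along the rails in m: 0 closed, 0.034 at the end stop. Pushed in the middle, or at a nose that has already bound, the gate needs about 20 N or more. The guide is worn: the direction about which the gate binds is up to 0.05 rad off the fixture's x axis, either way, differs each time and cannot be seen, so the force tells when to change ends.
There are look-alikes about, which are no part of the job. Of the things shaped like the knock_block, the wooden one is meant.

How it is judged:
By the outcome, as a careful person would: the job done as asked, in the order asked, and still so for the second after the job is handed in, with the robot touching nothing.
It also fails if it takes over 64 s, if anything falls off the work surface, if the arm or the gripper's body presses on something with over 40 N, if the wrist force passes 120 N, or if a joint passes its speed limit or range.

ROBOT

A 7-joint arm with a two-finger parallel gripper is mounted at the origin on a cart in front of the work surface, level with it; the furniture and walls round the work are solid. World frame = base frame: x ahead of the robot, y to its left, z up, the work surface at z = 0. Lengths are in m, angles in rad, forces in N, time in s.
With the tool pointing down it reaches from about 0.4 to 0.925 m from the base axis. Payload 5.6 kg.
Tool frame: the origin (TCP) lies at the very end of the fingers, on their centre line; the grasp point (between the pads) lies 19 mm behind it; z points along the fingers, y is the line along which they close (so a half turn about z gives the same grasp; the last joint's range is limited). The gripper opens to 85 mm and grips with 20 to 120 N. Pads are 22 mm wide; open, the fingers measure 114 mm over their backs; the gripper's body (76 mm by 85 mm) begins 54 mm behind the grasp point. The pads swing forward as they close: fully open they stand 13 mm farther back than shut.
Start: joints at [1.08, 0.468, -0.012, 1.603, 0.006, 1.071, -0.056], TCP at [0.281, -0.586, 0.231] pointing down, gripper open.
Joint ranges: [-2.53, 2.53], [-0.31, 2.02], [-1.57, 1.55], [0.28, 2.44], [-1.29, 4.43], [0.15, 1.84], [-2.92, 2.92]. Speed limits (rad/s): [2.57, 2.57, 3.14, 3.14, 3.14, 3.14, 3.14].

INTERFACE

Orientations are given as a unit quaternion [x, y, z, w].
In Python, from station import robot, camera, camera_info gives the robot as it stands.
- The arm moves only by the tool arm_command, never from a script. Its argument "moves" is one flat list of numbers, 6 for each row, row after row: the shift along the tool's x, y, z scaled (see below), then the turn, a rotation vector about the tool's x, y, z scaled (see below). A call has 1 to 20 rows; each row is the pose to reach, as a shift and turn from the pose commanded when the call began, along the tool's axes at that moment, turning the shorter way round; what a row does not reach only later rows make up. The controller multiplies each number of a shift by 0.75 m and each number of a turn by pi rad. A row lasts 1/12 s, in which the tool goes at most 41.7 mm and 7.16 degrees, less where a joint would pass 70% of its speed; a pose out of reach is approached as far as the arm can. A call with a number of a shift or a turn outside -1 to 1 is refused whole. A call with a gripper value outside its range is refused whole. "claw" is the gripper's target within -1 to 1 (shut at 1, half-way at 0, fully open at -1), set as the call begins (left out, the last holds). The fingers move at their own pace and stop on an object; the grip force is fixed at half the most. Time passes only in rows, so rows that repeat a pose let the fingers close. It gives the time, the measured TCP pose, the force, the opening and the grip force at its end, in the units of the state.
- robot.observe(): the state, without advancing time (a new reading comes with each control period).
- camera(name): name is "scene" or "top" or "wrist"; returns (picture, depth): 384x512x3 uint8, blue, green, red; 384x512 float32, m along the optical axis (not along the pixel's ray), 0 where there is no reading.
- camera_info(name): a dict with "fx", "fy", "cx", "cy" (pixels), "k1" (the pictures are not rectified: a ray, as slopes to the right and down, at radius r is drawn at 1 + k1 r^2 times it, then the intrinsics apply), "eye" and "attitude" of the camera in the world; the wrist camera has in their place "hand_eye" (4x4, takes a point from camera to tool coordinates, whose origin is the TCP and whose axes are the flange's). Camera axes: x right, y down, z forward; pixel columns grow to the right and rows downward; lengths in m; the calibration is good to about 2 mm. A picture is of the moment at which its call begins: read the wrist's pose just before it. camera_info takes no time and is no camera call.
- robot.finish_job(): hands the job in; it is judged then, once.
The state is a dict: "clock": time; "joint_pos": joint angles; "dq": joint speeds; "joint_torque": joint torques, N m; "position": TCP position; "eef_rot": TCP orientation; "ft_force": force on the tool from outside, world axes, zero at the start; "moment": the same for the moment, N m; "opening": opening from 0.0 (shut) to 1.0 (fully open); "gripper_force": force on a finger pad.
Only numpy, scipy, OpenCV 4.12 (cv2) and the standard library are available. Lean on these libraries where they do the work, as an engineer would, in place of code of your own. Each camera call takes 0.05 s, during which the arm holds its last target. There are 200 camera calls.

## Working session

There is one attempt and no reset: what is moved stays moved. The work goes in short steps, Python scripts to look and compute and a tool call to move; the robot and the scene stay as the last step left them, time stands still between calls to the robot, and variables do not carry over. Pictures are saved under pics/ and viewed, at most 10 in all, crops included, and the job is handed in when it is done.

Besides the shell and the picture viewer there is one more tool, called after "Request:" as name(argument=value, ...) on one line, values as JSON. arm_command: Moves the arm, as the interface text tells. Its arguments: {"type":"object","properties":{"moves":{"type":"array","items":{"type":"number"}},"claw":{"type":"number"}},"required":["moves"]}

```bash
mkdir -p pics; cat > h.py <<'E'
import numpy as np,cv2
from scipy.spatial.transform import Rotation as R
from station import robot,camera,camera_info
def pose():
    s=robot.observe();return np.array(s["position"]),R.from_quat(s["eef_rot"])
def grab(n):
    p,r=pose();im,d=camera(n);i=camera_info(n)
    np.savez(f"pics/{n}.npz",im=im,d=d,p=p,q=r.as_quat());return im,d
def w(n,u,v,z=None):
    """world pt of pixel; by depth, or on plane z"""
    f=np.load(f"pics/{n}.npz");i=camera_info(n)
    K=np.array([[i["fx"],0,i["cx"]],[0,i["fy"],i["cy"]],[0,0,1.]])
    a=cv2.undistortPoints(np.array([[[u,v]]],float),K,np.array([i["k1"],0,0,0,0.]))[0,0]
    ray=np.array([a[0],a[1],1])
    if "eye" in i:
        A=np.array(i["attitude"]);Rm=R.from_quat(A).as_matrix() if A.size==4 else A.reshape(3,3);o=np.array(i["eye"])
    else:
        H=np.array(i["hand_eye"]);Rt=R.from_quat(f["q"]).as_matrix();Rm=Rt@H[:3,:3];o=f["p"]+Rt@H[:3,3]
    g=Rm@ray
    t=f["d"][int(round(v)),int(round(u))] if z is None else (z-o[2])/g[2]
    return o+t*g
E
python3 - <<'E'
from h import *
for n in("top","scene"):
    im,d=grab(n);print({k:np.round(v,3).tolist() for k,v in camera_info(n).items()})
    cv2.imwrite(f"pics/{n}1.png",cv2.resize(im,(800,600)))
print(camera_info("wrist")); s=robot.observe();print(s)
E
```

```text
{'fx': 420.779, 'fy': 420.779, 'cx': 254.925, 'cy': 188.133, 'k1': -0.14, 'eye': [0.563, 0.226, 0.99], 'attitude': [-0.705, 0.709, -0.004, 0.013]}
{'fx': 411.656, 'fy': 411.656, 'cx': 258.706, 'cy': 202.053, 'k1': 0.014, 'eye': [0.003, 0.779, 0.555], 'attitude': [-0.35, 0.798, -0.446, 0.205]}
{'fx': 331.45791447762656, 'fy': 331.45791447762656, 'cx': 255.80789926944894, 'cy': 188.57077516837623, 'k1': -0.005022305257324765, 'hand_eye': array([[-1.57155227e-04, -9.64383898e-01, -2.64506469e-01,
         6.74491142e-02],
       [ 9.99999634e-01, -3.74036745e-04,  7.69583616e-04,
        -1.37789593e-03],
       [-8.41109186e-04, -2.64506251e-01,  9.64383604e-01,
        -1.43124003e-01],
       [ 0.00000000e+00,  0.00000000e+00,  0.00000000e+00,
         1.00000000e+00]])}
{'clock': 0.1, 'joint_pos': array([ 1.07997824,  0.46828657, -0.01158083,  1.60353566,  0.00598601,
        1.07139341, -0.05628926]), 'dq': array([-0.00147911, -0.00210277, -0.00058059, -0.00247503, -0.00104704,
       -0.0003357 , -0.00028673]), 'joint_torque': array([ 7.92192113e-04, -5.33522165e+01,  2.14576477e-02, -2.51967376e+01,
        1.14519725e-02,  4.24910802e-03, -1.40797360e-05]), 'position': array([ 0.28116502, -0.58548739,  0.23043351]), 'eef_rot': array([ 9.75045504e-01,  2.22003679e-01, -2.30836783e-04, -7.60051189e-04]), 'ft_force': array([ 0.67647049, -0.4058706 ,  0.66325577]), 'moment': array([-0.03426947,  0.01978694, -0.03324191]), 'gripper_force': 0.0, 'opening': 1.0007682855747078}
```

View pics/top1.png

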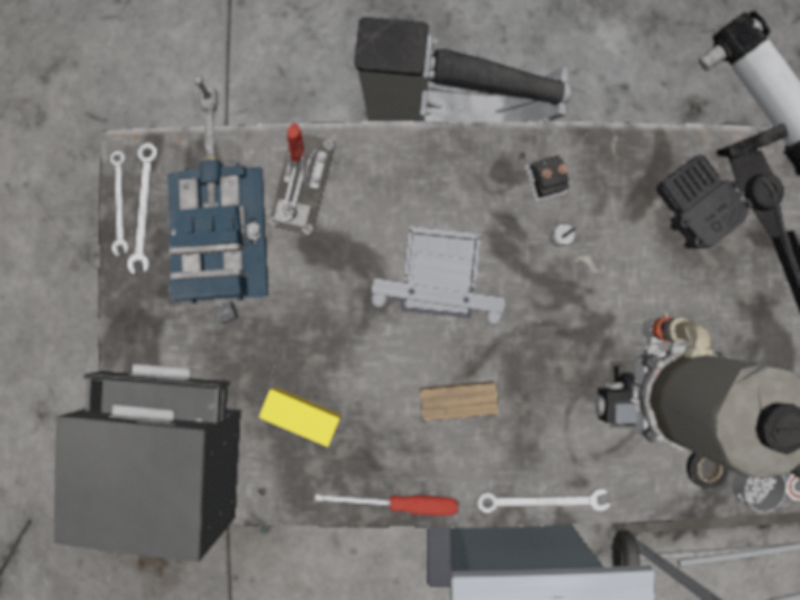

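View pics/scene1.png

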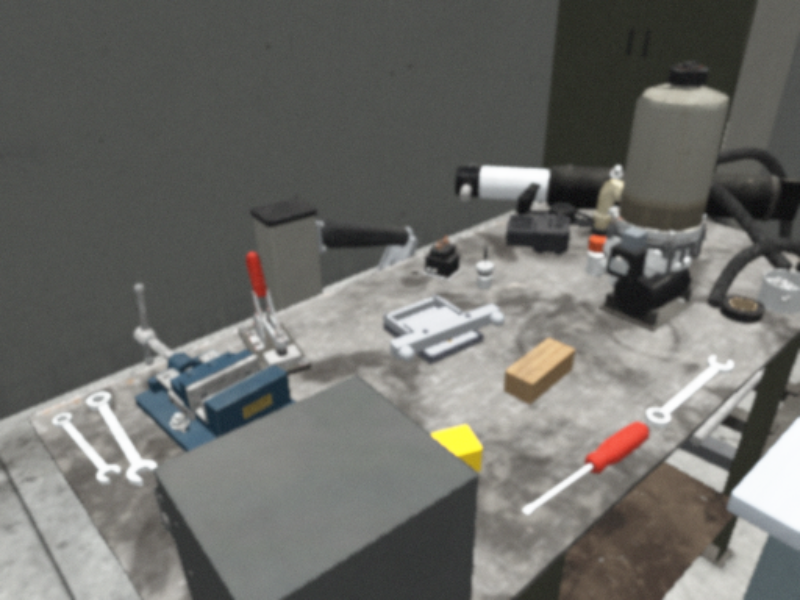

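The top view shows two block-shaped things: a yellow block at about (300,417) and a wood-grained one at about (458,401). I choose the wooden one. The fixture is at about (440,280), with noses at about (378,299) and (493,315). The relay is at (228,312), the contactor at (550,175) and the key switch at (565,235). Next is a close crop.

```bash
python3 - <<'E'
from h import *
ims=[camera("top")[0].astype(float) for _ in range(4)]
im=np.mean(ims,0).astype(np.uint8)
cv2.imwrite("pics/crop1.png",cv2.resize(im[140:280,225:335],None,fx=4.2,fy=4.2,interpolation=cv2.INTER_CUBIC))
for u,v in((293,256),(282,165),(282,189),(245,187),(316,196)): print(u,v,w("top",u,v).round(4))
d=np.load("pics/top.npz")["d"]
# block top by height
pts=[]
for v in range(235,280):
  for u in range(262,325):
    p=w("top",u,v)
    if .025<p[2]<.05: pts.append(p)
pts=np.array(pts,np.float32);print(len(pts),pts.mean(0));print(cv2.minAreaRect(pts[:,:2].copy()))
E
```

```text
293 256 [0.4307 0.1538 0.0418]
282 165 [0.6373 0.1765 0.0286]
282 189 [0.5821 0.1776 0.0399]
245 187 [0.5872 0.2613 0.0361]
316 196 [0.5657 0.1008 0.0403]
1003 [0.42945984 0.15282054 0.03839781]
((0.42863574624061584, 0.15224778652191162), (0.046134885400533676, 0.11098001152276993), 4.271882057189941)
```

View pics/crop1.png

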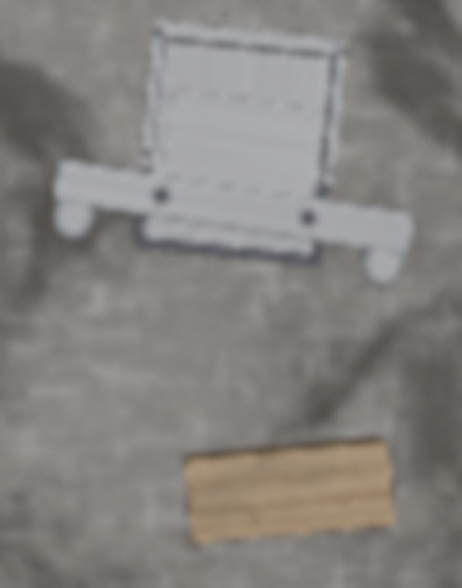

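The crop shows the wood grain of the chosen block, centre at about (290,490). The gate noses have tips near (72,238) and (382,284), so the gate is slightly crooked. Next I compute the fixture and nose positions and look for tall obstacles on the way.

```bash
python3 - <<'E'
from h import *
P=lambda x,y,z:w("top",225+x/4.2,140+y/4.2,z)
L=P(72,238,.028);Rr=P(382,284,.028);print("tips",L.round(4),Rr.round(4))
fl,fr=P(157,27,.03),P(345,43,.03);nl,nr=P(138,245,.007),P(318,262,.007)
print("far",fl.round(4),fr.round(4),"near",nl.round(4),nr.round(4))
for a,b in((fl,fr),(nl,nr),(L,Rr)): d=a-b;print(np.degrees(np.arctan2(-d[0],d[1])),np.hypot(*d[:2]))
d=(fl+fr-nl-nr)/2;print(np.degrees(np.arctan2(d[1],d[0])),np.hypot(*d[:2]))
# tall things
Q=np.array([w("top",u,v) for v in range(0,384,3) for u in range(0,512,3)])
for lo,hi in((.06,.12),(.12,.2),(.2,.8)):
  m=Q[(Q[:,2]>lo)&(Q[:,2]<hi)]
  c={}
  for p in m: c.setdefault((round(p[0]*10),round(p[1]*10)),[]).append(p[2])
  print(lo,sorted((k,round(max(v),2)) for k,v in c.items() if len(v)>2))
# block from depth, gate bar from depth
pts=np.array([w("top",u,v) for v in range(170,215) for u in range(232,330)],np.float32)
g=pts[(pts[:,2]>.0345)&(pts[:,2]<.048)];print(len(g),cv2.minAreaRect(g[:,:2].copy()))
E
```

```text
tips [0.5654 0.2683 0.028 ] [0.5392 0.0995 0.028 ]
far [0.6801 0.2212 0.03  ] [0.6707 0.1186 0.03  ] near [0.5613 0.2324 0.007 ] [0.5512 0.1323 0.007 ]
-5.229320833940084 0.1029705874346832
-5.7783344257500815 0.10061597937604833
-8.822826668704627 0.1707921586565096
-5.989381340949831 0.1198428350462254Traceback (most recent call last):
  File "<stdin>", line 9, in <module>
  File "h.py", line 11, in w
    f=np.load(f"pics/{n}.npz");i=camera_info(n)
                                 ~~~~~~~~~~~^^^
ValueError: time passes only in moves, steps and waits
```

```bash
sed -i 's/^def w(/from functools import lru_cache\ncinfo=lru_cache(camera_info)\nld=lru_cache(lambda n:dict(np.load(n)))\ndef w(/; s/f=np.load(f"pics\/{n}.npz");i=camera_info(n)/f=ld(f"pics\/{n}.npz");i=cinfo(n)/' h.py; python3 - <<'E'
from h import *
for n in("top",):
 Q=np.array([w(n,u,v) for v in range(0,384,4) for u in range(0,512,4) if ld("pics/top.npz")["d"][v,u]>0])
 for lo,hi in((.06,.18),(.18,.8)):
  m=Q[(Q[:,2]>lo)&(Q[:,2]<hi)]
  c={}
  for p in m: c.setdefault((round(p[0]*10),round(p[1]*10)),[]).append(p[2])
  print(lo,[(*k,round(float(max(v)),2)) for k,v in sorted(c.items()) if len(v)>2])
pts=np.array([w("top",u,v) for v in range(170,215) for u in range(232,330)],np.float32)
g=pts[(pts[:,2]>.0345)&(pts[:,2]<.048)];print(len(g),cv2.minAreaRect(g[:,:2].copy()))
print(robot.observe()["clock"])
E
```

```text
0.06 [(2, 5, 0.18), (3, 5, 0.18), (4, -1, 0.17), (4, 0, 0.17), (4, 5, 0.18), (4, 6, 0.17), (4, 7, 0.15), (5, -1, 0.18), (5, 0, 0.14), (5, 5, 0.12), (5, 6, 0.12), (5, 7, 0.12), (6, 5, 0.09), (6, 6, 0.09), (7, 5, 0.08), (7, 6, 0.08), (8, -4, 0.07), (8, -3, 0.07), (8, 0, 0.07), (8, 4, 0.15), (9, -4, 0.08), (9, -3, 0.09), (9, 1, 0.1), (9, 2, 0.15), (9, 3, 0.15), (9, 5, 0.11), (10, -3, 0.09)]
0.18 [(2, 5, 0.19), (3, 5, 0.19), (3, 6, 0.19), (3, 7, 0.19), (4, -2, 0.38), (4, -1, 0.39), (4, 5, 0.19), (4, 6, 0.19), (4, 7, 0.19), (5, -2, 0.38), (5, -1, 0.38)]
909 ((0.5789965391159058, 0.1824554204940796), (0.19370834529399872, 0.0494842454791069), 80.40860748291016)
0.3
```

Request:
arm_command(moves=[0,0,-0.36,0,0,0,0,0,-0.36,0,0,0,0,0,-0.36,0,0,0,0,0,-0.36,0,0,0,0,0,-0.36,0,0,0,0,0,-0.36,0,0,0,0,0,-0.36,0,0,0,0.576,-0.368,-0.36,0,0,-0.38,0.576,-0.368,-0.36,0,0,-0.38,0.576,-0.368,-0.36,0,0,-0.38,0.576,-0.368,-0.36,0,0,-0.38,0.576,-0.368,-0.36,0,0,-0.38,0.576,-0.368,-0.36,0,0,-0.38,0.576,-0.368,-0.36,0,0,-0.38,0.576,-0.368,-0.36,0,0,-0.38,0.576,-0.368,-0.36,0,0,-0.38,0.576,-0.368,-0.36,0,0,-0.38,0.576,-0.368,-0.36,0,0,-0.38,0.576,-0.368,-0.36,0,0,-0.38,0.576,-0.368,-0.36,0,0,-0.38], claw=-1)

```text
clock: 1.97
position: [0.5535, -0.1427, 0.5012]
eef_rot: [0.678, 0.735, 0.002, -0.001]
ft_force: [-0.8, 0.9, -0.1]
opening: 1.002
gripper_force: 0.0
```

Request:
arm_command(moves=[0.405,-0.135,0,0,0,0,0.405,-0.135,0,0,0,0,0.405,-0.135,0,0,0,0,0.405,-0.135,0,0,0,0,0.405,-0.135,0,0,0,0,0.405,-0.135,0,0,0,0,0.405,-0.135,0,0,0,0,0.405,-0.135,0,0,0,0,0.405,-0.135,0.4,0,0,0,0.405,-0.135,0.4,0,0,0,0.405,-0.135,0.4,0,0,0,0.405,-0.135,0.4,0,0,0,0.405,-0.135,0.4,0,0,0,0.405,-0.135,0.4,0,0,0,0.405,-0.135,0.4,0,0,0,0.405,-0.135,0.4,0,0,0,0.405,-0.135,0.4,0,0,0])

```text
clock: 3.38
position: [0.4272, 0.145, 0.1994]
eef_rot: [0.682, 0.732, -0.002, -0.002]
ft_force: [-0.2, -0.2, 1.2]
opening: 1.001
gripper_force: 0.0
```

```bash
cat >> h.py <<'E'
def to(x,y,z,yaw,p=None):
    """scaled shift/turn from the present pose to TCP x,y,z with tool x at yaw deg, pointing down"""
    p0,r=pose()
    T=R.from_euler("z",yaw,degrees=True)*R.from_euler("x",180,degrees=True)
    s=r.inv().apply(np.array([x,y,z])-p0)/.75; t=(r.inv()*T).as_rotvec()/np.pi
    print("shift",s.round(4),"turn",t.round(4))
E
python3 - <<'E'
from h import *
im,d=grab("wrist");cv2.imwrite("pics/wr1.png",im)
s=robot.observe();print(s["position"],s["eef_rot"],s["ft_force"],s["clock"],s["joint_pos"])
pts=np.array([w("wrist",u,v) for v in range(0,384,2) for u in range(0,512,2) if d[v,u]>0],np.float32)
g=pts[(pts[:,2]>.03)&(pts[:,2]<.046)&(abs(pts[:,0]-.43)<.06)&(abs(pts[:,1]-.152)<.09)];print(len(g),cv2.minAreaRect(g[:,:2].copy()),g.mean(0))
to(.4286,.1522,.10,94.3);to(.4286,.1522,.004,94.3)
E
```

```text
[0.42897859 0.14581731 0.20161907] [ 6.81581427e-01  7.31742000e-01 -3.54494779e-04 -5.27006769e-04] [0.80983491 0.40795043 0.60375965] 3.4333 [ 0.2101937   0.25076562 -0.68679981  2.05933395  0.20165389  0.89775682
 -0.51704125]
1382 ((0.426383912563324, 0.15369056165218353), (0.04405863955616951, 0.10853829979896545), 5.058633804321289) [0.4266802  0.15608014 0.03857876]
shift [0.0085 0.0003 0.1355] turn [-0.0004 -0.0001 -0.0013]
shift [0.0084 0.0004 0.2635] turn [-0.0004 -0.0001 -0.0013]
```

View pics/wr1.png

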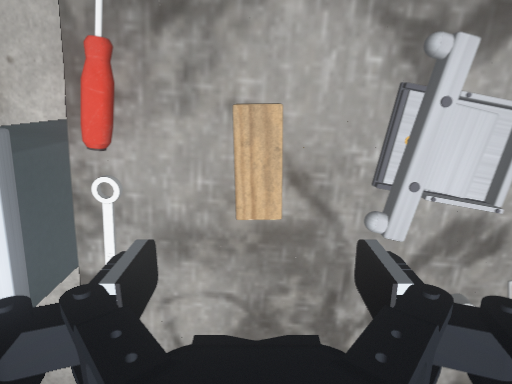

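The wrist view confirms the wooden block at (258,162), clear of everything. The noses are at (440,45) and (377,222).

Request:
arm_command(moves=[0.0095,-0.001,0.1,0,0,-0.0035,0.0095,-0.001,0.16,0,0,-0.0035,0.0095,-0.001,0.2,0,0,-0.0035,0.0095,-0.001,0.23,0,0,-0.0035,0.0095,-0.001,0.25,0,0,-0.0035,0.0095,-0.001,0.264,0,0,-0.0035,0.0095,-0.001,0.264,0,0,-0.0035,0.0095,-0.001,0.264,0,0,-0.0035])

```text
clock: 4.1
position: [0.4298, 0.1536, 0.0051]
eef_rot: [0.678, 0.735, 0.002, 0.001]
ft_force: [-0.6, -0.5, -0.0]
opening: 0.997
gripper_force: 0.0
```

Request:
arm_command(moves=[0,0,0,0,0,0,0,0,0,0,0,0,0,0,0,0,0,0,0,0,0,0,0,0,0,0,0,0,0,0,0,0,0,0,0,0,0,0,0,0,0,0,0,0,0,0,0,0,0,0,0,0,0,0,0,0,0,0,0,0], claw=1)

```text
clock: 4.93
position: [0.4287, 0.1528, 0.0047]
eef_rot: [0.678, 0.735, 0.001, 0.001]
ft_force: [-1.6, -0.9, 10.5]
opening: 0.518
gripper_force: 61.5
```

```bash
python3 - <<'E'
from h import *
L=w("wrist",427,46,.028);r=w("wrist",364,225,.028);a=w("wrist",400,84,.014);b=w("wrist",374,186,.014)
print(L,r,a,b)
for p,q in((L,r),(a,b)): d=p-q;print(np.degrees(np.arctan2(-d[0],d[1])),np.hypot(*d[:2]))
print("front mid",(a+b)/2)
E
```

```text
[0.56848879 0.26735851 0.028     ] [0.53965081 0.09651798 0.028     ] [0.55637935 0.23499304 0.014     ] [0.54831583 0.13441044 0.014     ]
-9.581241852952214 0.17325736855786206
-4.583497735677928 0.10090530622824558
front mid [0.55234759 0.18470174 0.014     ]
```

Request:
arm_command(moves=[0,0,-0.045,0,0,0,0,0,-0.087,0,0,0,0,0,-0.087,0,0,0,-0.0667,0.049,-0.087,0,0,-0.443,-0.0667,0.049,-0.087,0,0,-0.443,-0.0667,0.049,-0.087,0,0,-0.443,-0.0667,0.049,-0.087,0,0,-0.443,-0.0667,0.049,-0.087,0,0,-0.443,-0.0667,0.049,-0.087,0,0,-0.443,-0.0667,0.049,-0.087,0,0,-0.443,-0.0667,0.049,-0.087,0,0,-0.443,-0.0667,0.049,-0.087,0,0,-0.443,-0.0667,0.049,-0.087,0,0,-0.443,-0.0667,0.049,-0.087,0,0,-0.443,-0.0667,0.049,-0.087,0,0,-0.443,-0.0667,0.049,-0.087,0,0,-0.443,-0.0667,0.049,-0.05,0,0,-0.443,-0.0667,0.049,-0.0135,0,0,-0.443,-0.0667,0.049,-0.0135,0,0,-0.443,-0.0667,0.049,-0.0135,0,0,-0.443])

```text
clock: 6.6
position: [0.4674, 0.1059, 0.0129]
eef_rot: [0.049, 0.999, -0.0, -0.001]
ft_force: [-1.0, 0.7, -1.3]
opening: 0.523
gripper_force: 62.0
```

```bash
python3 - <<'E'
from h import *
im,d=grab("wrist");it,_=grab("top")
o=np.vstack([cv2.resize(im,(400,300)),np.zeros((0,400,3),np.uint8)])
c=cv2.resize(it[150:240,230:335],(400,300),interpolation=cv2.INTER_CUBIC)
cv2.imwrite("pics/c2.png",cv2.resize(np.hstack([im,cv2.resize(c,(512,384))]),(800,300)))
s=robot.observe();print(s["position"],s["eef_rot"],s["ft_force"],s["clock"],s["joint_pos"],s["opening"])
to(.4694,.1059,.0145,174.5)
E
```

```text
[0.46891232 0.1065288  0.01449005] [4.89117477e-02 9.98802853e-01 2.46878152e-04 6.64400441e-04] [-0.56793402 -0.26239285 -0.8391177 ] 6.7 [ 0.33648669  0.71405089 -0.77992362  2.09836304  0.83460458  0.67063765
  0.45536597] 0.5186591485322755
shift [-0.0007 -0.0008 -0.    ] turn [ 0.0002  0.0004 -0.0006]
```

View pics/c2.png

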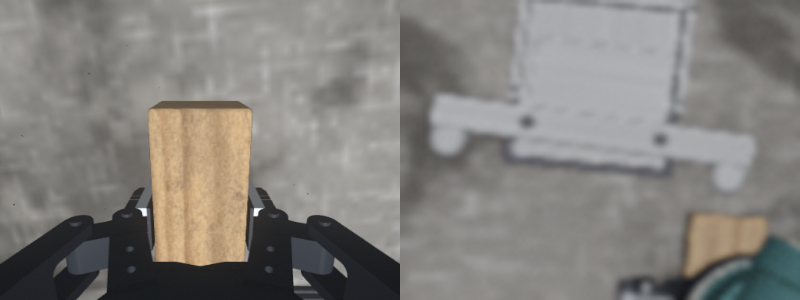

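The block is held square, and its front edge at (727,212) in the top panel lies in line with the right nose at (728,180), about 13 mm short. Now a gentle approach.

Request:
arm_command(moves=[-0.007,0,0,0,0,0,-0.012,0,0,0,0,0,-0.0145,0,0,0,0,0,-0.016,0,0,0,0,0,-0.017,0,0,0,0,0,-0.018,0,0,0,0,0,-0.019,0,0,0,0,0,-0.02,0,0,0,0,0,-0.02,0,0,0,0,0])

```text
clock: 7.45
position: [0.4828, 0.1044, 0.0133]
eef_rot: [0.049, 0.999, -0.0, -0.0]
ft_force: [-2.0, 1.1, -1.8]
opening: 0.515
gripper_force: 62.2
```

Request:
arm_command(moves=[-0.001,0,0,0,0,0,-0.002,0,0,0,0,0,-0.0027,0,0,0,0,0,-0.0027,0,0,0,0,0])

```text
clock: 7.78
position: [0.4833, 0.1042, 0.013]
eef_rot: [0.048, 0.999, -0.001, -0.002]
ft_force: [-7.3, -0.8, 2.4]
opening: 0.519
gripper_force: 62.6
```

Request:
arm_command(moves=[-0.0007,0,0,0,0,0,-0.0013,0,0,0,0,0,-0.002,0,0,0,0,0,-0.002,0,0,0,0,0])

```text
clock: 8.12
position: [0.4834, 0.1041, 0.0129]
eef_rot: [0.048, 0.999, -0.001, -0.003]
ft_force: [-9.9, -0.3, 4.8]
opening: 0.519
gripper_force: 62.9
```

Request:
arm_command(moves=[-0.0007,0,0,0,0,0,-0.0013,0,0,0,0,0,-0.0016,0,0,0,0,0,-0.0016,0,0,0,0,0])

```text
clock: 8.45
position: [0.4841, 0.1039, 0.0127]
eef_rot: [0.048, 0.999, -0.001, -0.003]
ft_force: [-10.9, -0.3, 3.1]
opening: 0.52
gripper_force: 63.0
```

Right is nearly bound already, with little motion at about 11 N. I change to the left nose.

Request:
arm_command(moves=[0.01,0,0,0,0,0,0.025,0,0,0,0,0,0.027,0.02,0,0,0,0,0.027,0.06,0,0,0,0,0.027,0.11,0,0,0,0,0.027,0.16,0,0,0,0,0.027,0.2,0,0,0,0,0.027,0.222,0,0,0,0,0.02,0.228,0,0,0,0,0.01,0.228,0,0,0,0,0.003,0.228,0,0,0,0,-0.002,0.228,0,0,0,0,-0.005,0.228,0,0,0,0,-0.0065,0.228,0,0,0,0,-0.0065,0.228,0,0,0,0])

```text
clock: 9.7
position: [0.5096, 0.2724, 0.0132]
eef_rot: [0.049, 0.999, -0.0, -0.0]
ft_force: [-0.4, 0.3, -1.1]
opening: 0.52
gripper_force: 62.2
```

Request:
arm_command(moves=[-0.001,0,0,0,0,0,-0.002,0,0,0,0,0,-0.003,0,0,0,0,0,-0.004,0,0,0,0,0,-0.005,0,0,0,0,0,-0.005,0,0,0,0,0])

```text
clock: 10.2
position: [0.5105, 0.2731, 0.013]
eef_rot: [0.048, 0.999, -0.001, -0.002]
ft_force: [-8.1, -1.3, 2.4]
opening: 0.519
gripper_force: 62.6
```

Request:
arm_command(moves=[-0.0007,0,0,0,0,0,-0.0013,0,0,0,0,0,-0.002,0,0,0,0,0,-0.002,0,0,0,0,0])

```text
clock: 10.53
position: [0.5107, 0.2731, 0.013]
eef_rot: [0.048, 0.999, -0.001, -0.003]
ft_force: [-11.3, -2.4, 3.5]
opening: 0.517
gripper_force: 62.8
```

Request:
arm_command(moves=[0.015,0,0,0,0,0,0.032,0,0,0,0,0,0.038,-0.02,0,0,0,0,0.038,-0.06,0,0,0,0,0.038,-0.11,0,0,0,0,0.038,-0.16,0,0,0,0,0.038,-0.2,0,0,0,0,0.036,-0.222,0,0,0,0,0.032,-0.228,0,0,0,0,0.027,-0.228,0,0,0,0,0.023,-0.228,0,0,0,0,0.021,-0.228,0,0,0,0,0.0195,-0.228,0,0,0,0,0.018,-0.228,0,0,0,0,0.0165,-0.228,0,0,0,0,0.015,-0.228,0,0,0,0,0.0135,-0.228,0,0,0,0,0.0135,-0.228,0,0,0,0])

```text
clock: 12.03
position: [0.4847, 0.1058, 0.013]
eef_rot: [0.047, 0.999, 0.0, -0.002]
ft_force: [-8.5, 2.8, 2.2]
opening: 0.516
gripper_force: 62.8
```

Request:
arm_command(moves=[-0.0005,0,0,0,0,0,-0.001,0,0,0,0,0,-0.001,0,0,0,0,0])

```text
clock: 12.28
position: [0.4849, 0.1056, 0.0128]
eef_rot: [0.047, 0.999, -0.0, -0.003]
ft_force: [-9.9, 3.1, 3.0]
opening: 0.518
gripper_force: 62.8
```

Request:
arm_command(moves=[-0.0006,0,0,0,0,0,-0.0012,0,0,0,0,0,-0.0012,0,0,0,0,0])

```text
clock: 12.53
position: [0.4854, 0.1055, 0.0128]
eef_rot: [0.047, 0.999, -0.0, -0.003]
ft_force: [-10.4, 2.2, 4.1]
opening: 0.52
gripper_force: 62.9
```

Request:
arm_command(moves=[-0.0006,0,0,0,0,0,-0.0012,0,0,0,0,0,-0.0016,0,0,0,0,0,-0.0016,0,0,0,0,0])

```text
clock: 12.87
position: [0.486, 0.1052, 0.0127]
eef_rot: [0.047, 0.999, -0.0, -0.004]
ft_force: [-12.0, 1.6, 4.6]
opening: 0.522
gripper_force: 63.0
```

Request:
arm_command(moves=[0.01,0,0,0,0,0,0.025,0,0,0,0,0,0.027,0.02,0,0,0,0,0.027,0.06,0,0,0,0,0.027,0.11,0,0,0,0,0.027,0.16,0,0,0,0,0.027,0.2,0,0,0,0,0.024,0.222,0,0,0,0,0.018,0.228,0,0,0,0,0.01,0.228,0,0,0,0,0.004,0.228,0,0,0,0,0,0.228,0,0,0,0,-0.002,0.228,0,0,0,0,-0.004,0.228,0,0,0,0,-0.0055,0.228,0,0,0,0,-0.007,0.228,0,0,0,0,-0.008,0.228,0,0,0,0,-0.008,0.228,0,0,0,0])

```text
clock: 14.37
position: [0.5102, 0.2717, 0.0127]
eef_rot: [0.049, 0.999, -0.002, -0.003]
ft_force: [-7.2, -3.3, 1.8]
opening: 0.52
gripper_force: 62.7
```

Request:
arm_command(moves=[-0.0007,0,0,0,0,0,-0.0014,0,0,0,0,0,-0.0014,0,0,0,0,0])

```text
clock: 14.62
position: [0.5108, 0.2718, 0.0126]
eef_rot: [0.049, 0.999, -0.002, -0.003]
ft_force: [-9.0, -2.1, 2.1]
opening: 0.514
gripper_force: 62.7
```

Request:
arm_command(moves=[-0.0007,0,0,0,0,0,-0.0014,0,0,0,0,0,-0.002,0,0,0,0,0,-0.002,0,0,0,0,0])

```text
clock: 14.95
position: [0.5118, 0.2719, 0.0126]
eef_rot: [0.048, 0.999, -0.002, -0.003]
ft_force: [-9.7, -2.6, 2.5]
opening: 0.515
gripper_force: 62.7
```

Request:
arm_command(moves=[-0.0007,0,0,0,0,0,-0.0014,0,0,0,0,0,-0.002,0,0,0,0,0,-0.0025,0,0,0,0,0,-0.0025,0,0,0,0,0])

```text
clock: 15.37
position: [0.5129, 0.2719, 0.0126]
eef_rot: [0.048, 0.999, -0.002, -0.004]
ft_force: [-12.8, -2.9, 3.3]
opening: 0.519
gripper_force: 62.8
```

Request:
arm_command(moves=[0.015,0,0,0,0,0,0.032,0,0,0,0,0,0.038,-0.02,0,0,0,0,0.038,-0.07,0,0,0,0,0.038,-0.12,0,0,0,0,0.038,-0.17,0,0,0,0,0.038,-0.21,0,0,0,0,0.034,-0.228,0,0,0,0,0.028,-0.228,0,0,0,0,0.023,-0.228,0,0,0,0,0.021,-0.228,0,0,0,0,0.019,-0.228,0,0,0,0,0.017,-0.228,0,0,0,0,0.015,-0.228,0,0,0,0,0.014,-0.228,0,0,0,0,0.014,-0.228,0,0,0,0])

```text
clock: 16.7
position: [0.4866, 0.1046, 0.0126]
eef_rot: [0.047, 0.999, -0.001, -0.003]
ft_force: [-11.8, -2.0, 4.1]
opening: 0.52
gripper_force: 63.0
```

Request:
arm_command(moves=[-0.0006,0,0,0,0,0,-0.0012,0,0,0,0,0,-0.0012,0,0,0,0,0,-0.0012,0,0,0,0,0])

```text
clock: 17.03
position: [0.487, 0.1044, 0.0125]
eef_rot: [0.047, 0.999, -0.001, -0.004]
ft_force: [-11.5, -2.1, 4.1]
opening: 0.518
gripper_force: 63.0
```

Request:
arm_command(moves=[-0.0007,0,0,0,0,0,-0.0014,0,0,0,0,0,-0.002,0,0,0,0,0,-0.002,0,0,0,0,0])

```text
clock: 17.37
position: [0.4877, 0.1041, 0.0124]
eef_rot: [0.047, 0.999, -0.002, -0.004]
ft_force: [-13.9, -3.3, 5.9]
opening: 0.522
gripper_force: 63.1
```

Request:
arm_command(moves=[0.012,0,0,0,0,0,0.025,0,0,0,0,0,0.027,0.02,0,0,0,0,0.027,0.07,0,0,0,0,0.027,0.12,0,0,0,0,0.027,0.17,0,0,0,0,0.025,0.21,0,0,0,0,0.02,0.228,0,0,0,0,0.01,0.228,0,0,0,0,0.003,0.228,0,0,0,0,-0.002,0.228,0,0,0,0,-0.005,0.228,0,0,0,0,-0.0065,0.228,-0.0005,0,0,0,-0.0085,0.228,-0.001,0,0,0,-0.01,0.228,-0.0015,0,0,0,-0.01,0.228,-0.0015,0,0,0])

```text
clock: 18.7
position: [0.5143, 0.2729, 0.0138]
eef_rot: [0.048, 0.999, 0.0, -0.002]
ft_force: [-5.8, 2.8, -2.2]
opening: 0.524
gripper_force: 62.2
```

Request:
arm_command(moves=[-0.0006,0,-0.0002,0,0,0,-0.0012,0,-0.0003,0,0,0,-0.0012,0,-0.0003,0,0,0])

```text
clock: 18.95
position: [0.5147, 0.2729, 0.0139]
eef_rot: [0.048, 0.999, 0.0, -0.003]
ft_force: [-6.6, 4.2, -1.8]
opening: 0.52
gripper_force: 62.2
```

Request:
arm_command(moves=[-0.001,0,-0.0002,0,0,0,-0.002,0,-0.0003,0,0,0,-0.003,0,-0.0004,0,0,0,-0.0035,0,-0.0005,0,0,0,-0.0035,0,-0.0005,0,0,0])

```text
clock: 19.37
position: [0.5164, 0.2729, 0.0141]
eef_rot: [0.048, 0.999, 0.0, -0.003]
ft_force: [-9.5, 4.7, -2.9]
opening: 0.514
gripper_force: 62.1
```

Request:
arm_command(moves=[-0.0007,0,0,0,0,0,-0.0013,0,0,0,0,0,-0.0016,0,0,0,0,0,-0.0016,0,0,0,0,0])

```text
clock: 19.7
position: [0.5169, 0.273, 0.014]
eef_rot: [0.048, 0.999, 0.0, -0.004]
ft_force: [-10.0, 4.1, -2.1]
opening: 0.517
gripper_force: 62.1
```

Request:
arm_command(moves=[0.015,0,0,0,0,0,0.035,0,0.0023,0,0,0,0.041,-0.02,0.0023,0,0,0,0.041,-0.07,0.0023,0,0,0,0.041,-0.12,0.0023,0,0,0,0.041,-0.17,0.0023,0,0,0,0.041,-0.21,0.0023,0,0,0,0.037,-0.228,0.0023,0,0,0,0.03,-0.228,0.0023,0,0,0,0.025,-0.228,0.0023,0,0,0,0.023,-0.228,0.0023,0,0,0,0.021,-0.228,0.0018,0,0,0,0.019,-0.228,0.0012,0,0,0,0.0172,-0.228,0.0006,0,0,0,0.0165,-0.228,0.0002,0,0,0,0.0165,-0.228,0.0002,0,0,0])

```text
clock: 21.03
position: [0.4896, 0.1033, 0.0138]
eef_rot: [0.048, 0.999, -0.002, -0.003]
ft_force: [-6.1, -5.0, -2.6]
opening: 0.518
gripper_force: 62.3
```

Request:
arm_command(moves=[-0.0006,0,-0.0001,0,0,0,-0.0012,0,-0.0002,0,0,0,-0.0012,0,-0.0002,0,0,0])

```text
clock: 21.28
position: [0.4901, 0.1032, 0.0138]
eef_rot: [0.048, 0.999, -0.002, -0.003]
ft_force: [-8.4, -3.9, -1.8]
opening: 0.52
gripper_force: 62.3
```

Request:
arm_command(moves=[-0.0008,0,-0.0001,0,0,0,-0.0016,0,-0.0002,0,0,0,-0.0024,0,-0.0003,0,0,0,-0.003,0,-0.0004,0,0,0,-0.003,0,-0.0004,0,0,0])

```text
clock: 21.7
position: [0.4914, 0.1027, 0.0139]
eef_rot: [0.048, 0.999, -0.002, -0.004]
ft_force: [-10.5, -4.5, -1.5]
opening: 0.517
gripper_force: 62.2
```

Request:
arm_command(moves=[0.012,0,0.001,0,0,0,0.025,0,0.0025,0,0,0,0.027,0.02,0.0025,0,0,0,0.027,0.07,0.0025,0,0,0,0.027,0.12,0.0025,0,0,0,0.027,0.17,0.0025,0,0,0,0.023,0.21,0.0025,0,0,0,0.016,0.228,0.0025,0,0,0,0.006,0.228,0.0025,0,0,0,0,0.228,0.0025,0,0,0,-0.004,0.228,0.0025,0,0,0,-0.0065,0.228,0.0023,0,0,0,-0.0085,0.228,0.0018,0,0,0,-0.0105,0.228,0.0012,0,0,0,-0.0122,0.228,0.0006,0,0,0,-0.0138,0.228,0.0003,0,0,0,-0.0145,0.228,0.0001,0,0,0,-0.0145,0.228,0.0001,0,0,0])

```text
clock: 23.2
position: [0.5197, 0.273, 0.0144]
eef_rot: [0.048, 0.999, 0.001, -0.003]
ft_force: [-7.3, 4.5, -3.7]
opening: 0.523
gripper_force: 62.1
```

Request:
arm_command(moves=[-0.0008,0,0,0,0,0,-0.0016,0,-0.0001,0,0,0,-0.0024,0,-0.0002,0,0,0,-0.0032,0,-0.0002,0,0,0,-0.0032,0,-0.0002,0,0,0])

```text
clock: 23.62
position: [0.5211, 0.2731, 0.0144]
eef_rot: [0.048, 0.999, 0.001, -0.004]
ft_force: [-9.4, 6.1, -2.9]
opening: 0.518
gripper_force: 62.1
```

Request:
arm_command(moves=[0.015,0,0.001,0,0,0,0.035,0,0.0025,0,0,0,0.041,-0.02,0.0025,0,0,0,0.041,-0.07,0.0025,0,0,0,0.041,-0.12,0.0025,0,0,0,0.041,-0.17,0.0025,0,0,0,0.039,-0.21,0.0025,0,0,0,0.035,-0.228,0.0025,0,0,0,0.029,-0.228,0.0025,0,0,0,0.025,-0.228,0.0025,0,0,0,0.023,-0.228,0.0023,0,0,0,0.021,-0.228,0.0018,0,0,0,0.019,-0.228,0.0012,0,0,0,0.0172,-0.228,0.0006,0,0,0,0.016,-0.228,0.0002,0,0,0,0.0152,-0.228,0,0,0,0,0.0152,-0.228,0,0,0,0])

```text
clock: 25.03
position: [0.494, 0.1025, 0.0141]
eef_rot: [0.048, 0.999, -0.002, -0.004]
ft_force: [-8.1, -4.3, -3.5]
opening: 0.522
gripper_force: 62.4
```

Request:
arm_command(moves=[-0.0008,0,0,0,0,0,-0.0016,0,-0.0001,0,0,0,-0.0024,0,-0.0002,0,0,0,-0.0032,0,-0.0002,0,0,0,-0.0032,0,-0.0002,0,0,0])

```text
clock: 25.45
position: [0.4954, 0.102, 0.014]
eef_rot: [0.048, 0.999, -0.002, -0.005]
ft_force: [-10.2, -4.9, -0.8]
opening: 0.516
gripper_force: 62.5
```

Request:
arm_command(moves=[0.012,0,0.001,0,0,0,0.025,0,0.0025,0,0,0,0.027,0.02,0.0025,0,0,0,0.027,0.07,0.0025,0,0,0,0.027,0.12,0.0025,0,0,0,0.027,0.17,0.0025,0,0,0,0.023,0.21,0.0025,0,0,0,0.016,0.228,0.0025,0,0,0,0.006,0.228,0.0025,0,0,0,0,0.228,0.0025,0,0,0,-0.004,0.228,0.0025,0,0,0,-0.0065,0.228,0.0023,0,0,0,-0.0085,0.228,0.0018,0,0,0,-0.0105,0.228,0.0012,0,0,0,-0.0122,0.228,0.0006,0,0,0,-0.0138,0.228,0.0003,0,0,0,-0.0147,0.228,0.0001,0,0,0,-0.0147,0.228,0.0001,0,0,0])

```text
clock: 26.95
position: [0.5238, 0.2728, 0.0147]
eef_rot: [0.048, 0.999, 0.001, -0.003]
ft_force: [-8.6, 4.7, -4.3]
opening: 0.52
gripper_force: 62.3
```

Request:
arm_command(moves=[-0.0008,0,0,0,0,0,-0.0014,0,-0.0001,0,0,0,-0.002,0,-0.0001,0,0,0,-0.002,0,-0.0001,0,0,0])

```text
clock: 27.28
position: [0.5246, 0.2728, 0.0146]
eef_rot: [0.048, 0.999, 0.001, -0.004]
ft_force: [-9.9, 5.7, -1.6]
opening: 0.518
gripper_force: 62.3
```

Request:
arm_command(moves=[0.015,0,0.001,0,0,0,0.035,0,0.0025,0,0,0,0.04,-0.02,0.0025,0,0,0,0.04,-0.07,0.0025,0,0,0,0.04,-0.12,0.0025,0,0,0,0.04,-0.17,0.0025,0,0,0,0.038,-0.21,0.0025,0,0,0,0.034,-0.228,0.0025,0,0,0,0.028,-0.228,0.0025,0,0,0,0.024,-0.228,0.0025,0,0,0,0.022,-0.228,0.0023,0,0,0,0.02,-0.228,0.0018,0,0,0,0.018,-0.228,0.0012,0,0,0,0.0162,-0.228,0.0006,0,0,0,0.015,-0.228,0.0002,0,0,0,0.0142,-0.228,0,0,0,0,0.0142,-0.228,0,0,0,0])

```text
clock: 28.7
position: [0.498, 0.1018, 0.0142]
eef_rot: [0.048, 0.999, -0.002, -0.004]
ft_force: [-8.0, -4.2, -2.5]
opening: 0.52
gripper_force: 62.5
```

Request:
arm_command(moves=[-0.0008,0,0,0,0,0,-0.0016,0,-0.0001,0,0,0,-0.0024,0,-0.0002,0,0,0,-0.003,0,-0.0002,0,0,0,-0.003,0,-0.0002,0,0,0])

```text
clock: 29.12
position: [0.4991, 0.1014, 0.0141]
eef_rot: [0.048, 0.999, -0.003, -0.005]
ft_force: [-11.2, -5.4, -0.8]
opening: 0.517
gripper_force: 62.6
```

Request:
arm_command(moves=[0.012,0,0.001,0,0,0,0.025,0,0.0025,0,0,0,0.027,0.02,0.0025,0,0,0,0.027,0.07,0.0025,0,0,0,0.027,0.12,0.0025,0,0,0,0.027,0.17,0.0025,0,0,0,0.023,0.21,0.0025,0,0,0,0.016,0.228,0.0025,0,0,0,0.006,0.228,0.0025,0,0,0,0,0.228,0.0025,0,0,0,-0.003,0.228,0.0025,0,0,0,-0.0055,0.228,0.0023,0,0,0,-0.0075,0.228,0.0018,0,0,0,-0.0095,0.228,0.0012,0,0,0,-0.0112,0.228,0.0006,0,0,0,-0.0128,0.228,0.0003,0,0,0,-0.0138,0.228,0.0001,0,0,0,-0.0138,0.228,0.0001,0,0,0])

```text
clock: 30.62
position: [0.5273, 0.2723, 0.0148]
eef_rot: [0.048, 0.999, 0.001, -0.003]
ft_force: [-7.5, 4.3, -2.9]
opening: 0.521
gripper_force: 62.3
```

Request:
arm_command(moves=[-0.0008,0,0,0,0,0,-0.0014,0,-0.0001,0,0,0,-0.002,0,-0.0001,0,0,0,-0.002,0,-0.0001,0,0,0])

```text
clock: 30.95
position: [0.5281, 0.2723, 0.0148]
eef_rot: [0.048, 0.999, 0.001, -0.004]
ft_force: [-8.4, 6.1, -3.2]
opening: 0.516
gripper_force: 62.4
```

Request:
arm_command(moves=[0.015,0,0.001,0,0,0,0.034,0,0.0025,0,0,0,0.039,-0.02,0.0025,0,0,0,0.039,-0.07,0.0025,0,0,0,0.039,-0.12,0.0025,0,0,0,0.039,-0.17,0.0025,0,0,0,0.037,-0.21,0.0025,0,0,0,0.033,-0.228,0.0025,0,0,0,0.027,-0.228,0.0025,0,0,0,0.023,-0.228,0.0025,0,0,0,0.021,-0.228,0.0023,0,0,0,0.019,-0.228,0.0018,0,0,0,0.017,-0.228,0.0012,0,0,0,0.0152,-0.228,0.0006,0,0,0,0.014,-0.228,0.0002,0,0,0,0.0133,-0.228,0,0,0,0,0.0133,-0.228,0,0,0,0])

```text
clock: 32.37
position: [0.5017, 0.1009, 0.0142]
eef_rot: [0.049, 0.999, -0.003, -0.004]
ft_force: [-8.0, -4.4, -3.0]
opening: 0.519
gripper_force: 62.6
```

Request:
arm_command(moves=[-0.0008,0,0,0,0,0,-0.0016,0,-0.0001,0,0,0,-0.0024,0,-0.0002,0,0,0,-0.0024,0,-0.0002,0,0,0])

```text
clock: 32.7
position: [0.5028, 0.1005, 0.0142]
eef_rot: [0.049, 0.999, -0.003, -0.005]
ft_force: [-10.1, -4.3, -1.3]
opening: 0.519
gripper_force: 62.5
```

Request:
arm_command(moves=[0.012,0,0.001,0,0,0,0.025,0,0.0025,0,0,0,0.027,0.02,0.0025,0,0,0,0.027,0.07,0.0025,0,0,0,0.027,0.12,0.0025,0,0,0,0.027,0.17,0.0025,0,0,0,0.023,0.21,0.0025,0,0,0,0.016,0.228,0.0025,0,0,0,0.006,0.228,0.0025,0,0,0,0,0.228,0.0025,0,0,0,-0.003,0.228,0.0025,0,0,0,-0.0053,0.228,0.0023,0,0,0,-0.0073,0.228,0.0018,0,0,0,-0.0093,0.228,0.0012,0,0,0,-0.011,0.228,0.0006,0,0,0,-0.0125,0.228,0.0003,0,0,0,-0.0134,0.228,0.0001,0,0,0,-0.0134,0.228,0.0001,0,0,0])

```text
clock: 34.2
position: [0.5308, 0.2719, 0.015]
eef_rot: [0.048, 0.999, 0.001, -0.003]
ft_force: [-7.2, 6.1, -3.7]
opening: 0.519
gripper_force: 62.4
```

Request:
arm_command(moves=[-0.0008,0,0,0,0,0,-0.0014,0,-0.0001,0,0,0,-0.002,0,-0.0001,0,0,0,-0.002,0,-0.0001,0,0,0])

```text
clock: 34.53
position: [0.5316, 0.2719, 0.015]
eef_rot: [0.048, 0.999, 0.001, -0.003]
ft_force: [-9.4, 5.1, -3.2]
opening: 0.521
gripper_force: 62.4
```

L7 is now at -.0154, so R6 is at +.0154. I approach at +.0129.

Request:
arm_command(moves=[0.015,0,0.001,0,0,0,0.034,0,0.0025,0,0,0,0.039,-0.02,0.0025,0,0,0,0.039,-0.07,0.0025,0,0,0,0.039,-0.12,0.0025,0,0,0,0.039,-0.17,0.0025,0,0,0,0.037,-0.21,0.0025,0,0,0,0.033,-0.228,0.0025,0,0,0,0.027,-0.228,0.0025,0,0,0,0.023,-0.228,0.0025,0,0,0,0.021,-0.228,0.0023,0,0,0,0.019,-0.228,0.0018,0,0,0,0.017,-0.228,0.0012,0,0,0,0.0152,-0.228,0.0006,0,0,0,0.0137,-0.228,0.0002,0,0,0,0.0129,-0.228,0,0,0,0,0.0129,-0.228,0,0,0,0])

```text
clock: 35.95
position: [0.5055, 0.1006, 0.0144]
eef_rot: [0.049, 0.999, -0.003, -0.004]
ft_force: [-9.3, -3.5, -2.7]
opening: 0.515
gripper_force: 62.6
```

Request:
arm_command(moves=[-0.0008,0,0,0,0,0,-0.0016,0,-0.0001,0,0,0,-0.0024,0,-0.0002,0,0,0,-0.0024,0,-0.0002,0,0,0])

```text
clock: 36.28
position: [0.5064, 0.1003, 0.0143]
eef_rot: [0.049, 0.999, -0.003, -0.005]
ft_force: [-9.8, -5.0, -1.0]
opening: 0.519
gripper_force: 62.6
```

Both ends are well past the mark. I back off to lay the block down in the clear spot in front of the fixture.

Request:
arm_command(moves=[0.02,0,0,0,0,0,0.05,0,0,0,0,0,0.08,0.03,0,0,0,0,0.1,0.06,0,0,0,0,0.1,0.06,0,0,0,0,0.1,0.06,0.002,0,0,0,0.1,0.06,0.002,0,0,0])

```text
clock: 36.87
position: [0.4419, 0.1545, 0.0146]
eef_rot: [0.048, 0.999, 0.0, 0.0]
ft_force: [0.3, -0.4, -2.0]
opening: 0.518
gripper_force: 62.7
```

```bash
python3 - <<'E'
from h import *
im=np.mean([camera("top")[0].astype(float) for _ in range(3)],0).astype(np.uint8);grab("top")
cv2.imwrite("pics/c3.png",cv2.resize(im[130:280,225:335],None,fx=4,fy=4,interpolation=cv2.INTER_CUBIC))
s=robot.observe();print(s["position"],s["eef_rot"],s["ft_force"],s["clock"])
to(.4365,.152,.005,174.5)
E
```

```text
[0.4420373  0.15318905 0.01448678] [ 4.93699833e-02  9.98780552e-01 -7.10109790e-05  9.13272103e-05] [ 0.36156477 -0.43151988 -2.20098937] 37.0667
shift [ 0.0072 -0.0023  0.0126] turn [-0.      0.0001 -0.0009]
```

View pics/c3.png

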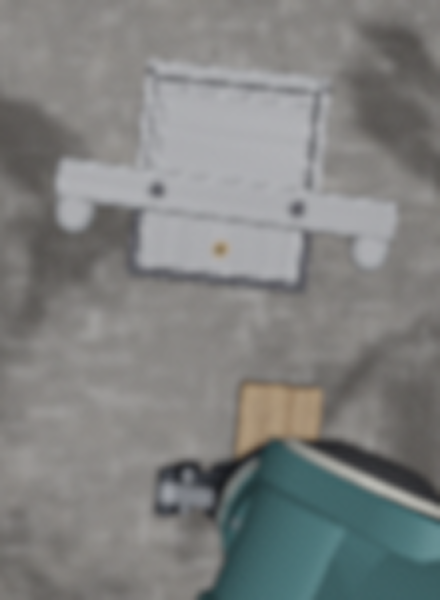

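The bushing shows at (220,248). The nose tips at (74,230) and (370,270) are now level with or ahead of the tray's front edge, so the gate is clearly open. The block is free of the fixture, so I lower it.

Request:
arm_command(moves=[0,0,0.005,0,0,0,0,0,0.009,0,0,0,0,0,0.011,0,0,0,0,0,0.0125,0,0,0,0,0,0.0135,0,0,0,0,0,0.0135,0,0,0])

```text
clock: 37.57
position: [0.4414, 0.1534, 0.0048]
eef_rot: [0.049, 0.999, -0.001, -0.0]
ft_force: [-1.3, -2.6, 7.5]
opening: 0.525
gripper_force: 63.4
```

Block is on the table (7.5 N up). I release it and rise.

Request:
arm_command(moves=[0,0,-0.001,0,0,0,0,0,-0.001,0,0,0,0,0,-0.001,0,0,0,0,0,-0.001,0,0,0,0,0,-0.001,0,0,0,0,0,-0.001,0,0,0,0,0,-0.001,0,0,0,0,0,-0.001,0,0,0], claw=-1)

```text
clock: 38.23
position: [0.4415, 0.1537, 0.0052]
eef_rot: [0.049, 0.999, -0.0, -0.0]
ft_force: [0.8, -0.6, -0.0]
opening: 0.994
gripper_force: 0.0
```

Request:
arm_command(moves=[0,0,-0.02,0,0,0,0,0,-0.06,0,0,0,0,0,-0.11,0,0,0,0,0,-0.16,0,0,0,0,0,-0.21,0,0,0,0,0,-0.26,0,0,0,0,0,-0.26,0,0,0,0,0,-0.26,0,0,0])

```text
clock: 38.9
position: [0.4427, 0.1538, 0.202]
eef_rot: [0.049, 0.999, -0.0, 0.002]
ft_force: [-0.2, 0.1, -0.2]
opening: 0.999
gripper_force: 0.0
```

```bash
python3 - <<'E'
from h import *
im,d=grab("wrist");it,_=grab("scene")
cv2.imwrite("pics/c4.png",cv2.resize(np.hstack([im,it]),(800,300)))
s=robot.observe();print(s["position"],s["ft_force"],s["clock"],s["opening"])
E
```

```text
[0.44107375 0.15306309 0.19960905] [ 0.056411   -0.65867457  0.76291584] 39.0 1.0045645077254908
```

View pics/c4.png

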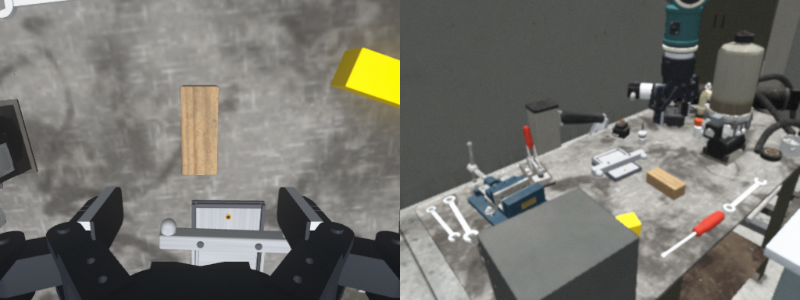

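The wooden block lies flat at (199,130), clear of the fixture. The gate is open with the bushing visible at (228,216). Handing in.

```bash
python3 -c "
from station import robot
print(robot.finish_job())"
```

```text
the job is handed in; nothing more can be done
None
```

The job is handed in, with no verdict returned. By my measurements the gate is open, with the right (rear) nose at about x = -12 mm and the left one further on (limit -18 mm). No force reading between taps passed about 15.5 N. The wooden block lies flat on the table, clear of the fixture, and I moved nothing else.

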